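# Set the board holder's width and load the carrier board

### The job

Crank the handwheel of the board holder until the moving rail's pointer lines up with the long mark on the scale. Then pick up the carrier board by its heat sink and set it down gently, not dropped, flat on the ledges of the two rails, about midway along them. Leave the bin, the screwdriver and the bottle where they are.

Things in the scene. Friction and masses are not known exactly. Their poses are not given: they have to be found in the camera images.
- holder: Board holder fixed to the bench: black base plate 335 mm (y) x 260 mm (x) x 12 mm, an aluminium fixed rail and a parallel moving rail, each 200 mm long (x from -100 to 100) and 58 mm high, and a scale bar (top 48 mm high) beyond their +x ends. Origin on the bench under the middle of the bay; x along the rails, y the way the moving rail opens (away from the handwheel), z up.
- bay (a point): Middle of the bay at ledge height, 50 mm above the bench; axes as the holder's. Each rail has a 14 mm wide ledge on its inner side; the rail's wall rises 8 mm above it. The fixed rail's wall is at y = -54 mm from here, the moving rail's at y = +54 mm when the pointer is on the long mark (108 mm between walls, for a 100 mm wide board).
- mark (a point): Inner end of the long mark (28 x 3 mm black line along the holder's x) on the top of the aluminium scale bar; the other marks are only 10 mm long and 10 mm apart. At x = 119, y = 70 mm of the holder. Axes as the holder's.
- pointer (a point): Tip of the small black pointer at the +x end of the moving rail, which slides along the scale in the holder's y. At the start it is 18 to 36 mm short of the long mark (the rails are too close).
- wheel_axis (a point): Point on the upright axis of the handwheel, 110 mm above the bench (x = 0, y = -150 mm of the holder). The aluminium wheel is 128 mm across, its face 85 mm above the bench, hub no higher than 91 mm.
- crank_handle (a point): Half-way up the black upright crank handle that stands on the wheel 50 mm from its axis: a cylinder of 24 mm diameter from 88 to 150 mm above the bench, this point 119 mm above it. The sleeve spins freely on its pin, so a gripper holding it can circle without turning.
- handwheel (a joint): Angle of the handwheel in rad, 0 to 20.9, growing clockwise seen from above. Clockwise opens the rails: 18 mm per turn (2.865 mm per rad). It takes about 2 N at the handle to turn and stays where it is left.
- heat_sink (a point): Centre of the dark finned heat sink in the middle of the loose carrier board, 28.5 mm above its underside; axes as the board's. Heat sink 40 (x) by 70 (y) by 45 mm high, gripped across its 40 mm; board pale green, 150 (x) by 100 (y) by 6 mm, about 0.35 kg, flat on the bench at the start, length roughly along the robot's x. Either way round fits the rails.
- parts_bin: Loose grey open plastic bin, 110 x 150 x 60 mm, origin under its centre; bystander.
- screwdriver: Loose screwdriver 190 mm long lying on the bench, origin near its middle; bystander.
- flux_bottle: Loose white bottle 60 mm across and 140 mm high, origin under its centre; bystander.
Things that resemble listed ones, but are neither listed nor needed, are in the scene too. Of the things that look like the part that bears heat_sink, take the one that is farthest from the robot's base at the start.

How it is judged:
By the outcome, as a careful person would: the job done as asked, in the order asked, and still so for the second after the job is handed in, with the robot touching nothing.
It also fails if it takes over 67 s, if anything falls off the work surface, if the arm or the gripper's body presses on something with over 40 N, if the wrist force passes 120 N, or if a joint passes its speed limit or range.

### The arm

A 6-joint arm with a two-finger parallel gripper is mounted at the origin on the work surface. World frame = base frame: x ahead of the robot, y to its left, z up, the work surface at z = 0. Lengths are in m, angles in rad, forces in N, time in s.
With the tool pointing down it reaches from about 0.325 to 0.875 m from the base axis. Payload 4.4 kg.
Tool frame: the origin (TCP) lies midway between the tips of the shut fingers; the grasp point (between the pads) lies 19 mm behind it; z points along the fingers, x is the direction in which the jaws open and shut, and the axes are right-handed (so a half turn about z gives the same grasp; the last joint's range is limited). The gripper opens to 85 mm and grips with 20 to 120 N. Pads are 22 mm wide; open, the fingers measure 114 mm over their backs; the gripper's body (76 mm by 85 mm) begins 54 mm behind the grasp point. The pads swing forward as they close: fully open they stand 13 mm farther back than shut.
Start: joints at [1.135, 0.207, 1.542, -0, 1.393, -0.15], TCP at [0.162, 0.552, 0.231] pointing down, gripper open.
Joint ranges: [-2.73, 2.73], [-0.86, 2.22], [0.23, 2.46], [-1.11, 4.25], [0.08, 2.63], [-2.82, 2.82]. Speed limits (rad/s): [2.79, 2.79, 3.14, 3.14, 3.14, 3.14].

### API

Orientations are given as a rotation vector (axis times angle).
In Python, from workcell import env gives the robot as it stands. The module is installed in compiled form; this text tells all that it offers.
- The arm moves only by the shell command python3 -m creep 'ROWS'. ROWS is JSON, a list of rows, each a list of 7 numbers: the opening, from -1 (shut) to 1 (fully open), so that 0 is half open, then the shift along the tool's x, y, z in m, then the turn, a rotation vector about the tool's x, y, z in degrees. A call has exactly 5 rows; each row is the pose to reach, as a shift and turn from the pose commanded when the call began, along the tool's axes at that moment; what a row does not reach only later rows make up. A row lasts 1/8 s, in which the tool goes at most 62.5 mm and 10.7 degrees, less where a joint would pass 70% of its speed; a pose out of reach is approached as far as the arm can. A call with a gripper value outside its range is refused whole. The fingers move at their own pace and stop on an object; the grip force is fixed at half the most. Time passes only in rows, so rows that repeat a pose let the fingers close, or fill a call up. It gives the time, the measured TCP pose, the force and the opening at its end, in the units of the state.
- env.sense(): the state, without advancing time (a new reading comes with each control period).
- env.camera(name): name is "side" or "top"; returns the picture (480x640x3 uint8, red, green, blue); there is no depth.
- env.calibration(name): a dict with "fx", "fy", "cx", "cy" (pixels), "T" (4x4, takes a point from camera to world coordinates). Camera axes: x right, y up, looking along -z (the intrinsics and any distortion apply to the point x, -y, -z); pixel columns grow to the right and rows downward; lengths in m; the calibration is good to about 2 mm. A picture is of the moment at which its call begins. calibration takes no time and is no camera call.
- env.job_done(): hands the job in, once; it reports no verdict.
The state is a dict: "t": time; "joint_positions": joint angles; "dq": joint speeds; "effort": joint torques, N m; "ee_pos": TCP position; "orientation": TCP orientation; "wrist_force": force on the tool from outside, world axes, zero at the start; "moment": the same for the moment, N m; "opening": finger opening in m.
Only numpy, scipy, OpenCV 4.12 (cv2) and the standard library are available. Lean on these libraries where they do the work, as an engineer would, in place of code of your own. Each camera call takes 0.05 s, during which the arm holds its last target. There are 200 camera calls.

## Working session

There is one attempt and no reset: what is moved stays moved. The work goes in short steps, Python scripts to look and compute and a shell command to move; the robot and the scene stay as the last step left them, time stands still between calls to the robot, and variables do not carry over. Pictures are saved under pics/ and viewed, about 8 in all and at most 12, crops included, and the job is handed in when it is done.

```bash
mkdir -p pics
cat > h.py <<'E'
import numpy as np, cv2
from scipy.spatial.transform import Rotation as R
from workcell import env
def snap(n,f):
    im=env.camera(n); cv2.imwrite(f'pics/{f}.png',im[:,:,::-1]); return im
def px2w(n,u,v,z):
    c=env.calibration(n); T=np.array(c['T'])
    d=T[:3,:3]@np.array([(u-c['cx'])/c['fx'],-(v-c['cy'])/c['fy'],-1]); o=T[:3,3]
    return o+d*(z-o[2])/d[2]
def w2px(n,p):
    c=env.calibration(n); T=np.array(c['T']); q=T[:3,:3].T@(np.array(p)-T[:3,3])
    return c['cx']+c['fx']*q[0]/-q[2], c['cy']-c['fy']*q[1]/-q[2]
def st():
    s=env.sense(); print(s['t'],np.round(s['ee_pos'],4),np.round(s['orientation'],3),s['opening'],np.round(s['wrist_force'],1)); return s
E
python3 - <<'E'
from h import *
snap('top','t0');snap('side','s0');s=st();print(R.from_rotvec(s['orientation']).as_matrix().round(3))
for n in('top','side'):print(env.calibration(n))
E
```

```text
0.1 [0.1613 0.5512 0.2302] [ 2.513  1.883 -0.003] 0.08496970686178512 [0.1 0.4 0.1]
[[ 0.281  0.96  -0.001]
 [ 0.96  -0.281 -0.002]
 [-0.002 -0.    -1.   ]]
{'fx': 439.34191549850385, 'fy': 439.34191549850385, 'cx': 325.2446916848555, 'cy': 235.338829957713, 'T': array([[-5.23984908e-03,  9.93827163e-01, -1.10815672e-01,
         3.80886742e-01],
       [-9.99985531e-01, -5.34249344e-03, -6.29349966e-04,
        -3.34213667e-02],
       [-1.21749709e-03,  1.10810771e-01,  9.93840777e-01,
         1.29677058e+00],
       [ 0.00000000e+00,  0.00000000e+00,  0.00000000e+00,
         1.00000000e+00]])}
{'fx': 479.1345860464599, 'fy': 479.1345860464599, 'cx': 326.7172510752064, 'cy': 234.79521198121785, 'T': array([[ 0.87673892,  0.31004245, -0.36769898, -0.00447639],
       [-0.48060061,  0.5349187 , -0.69489929, -1.01647177],
       [-0.01875921,  0.78596162,  0.61799064,  0.99654005],
       [ 0.        ,  0.        ,  0.        ,  1.        ]])}
```

View pics/t0.png

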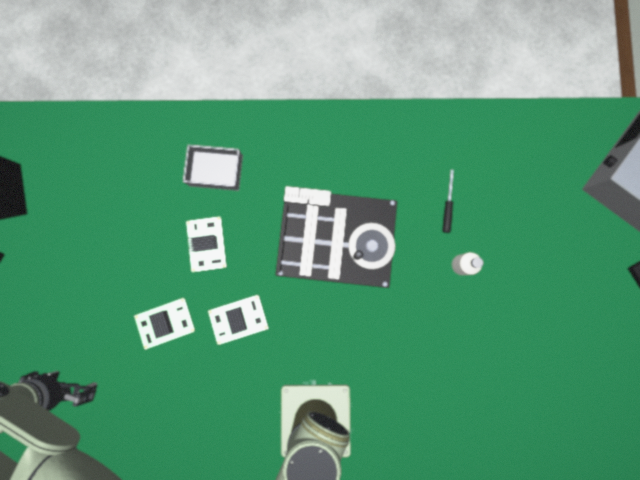

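View pics/s0.png

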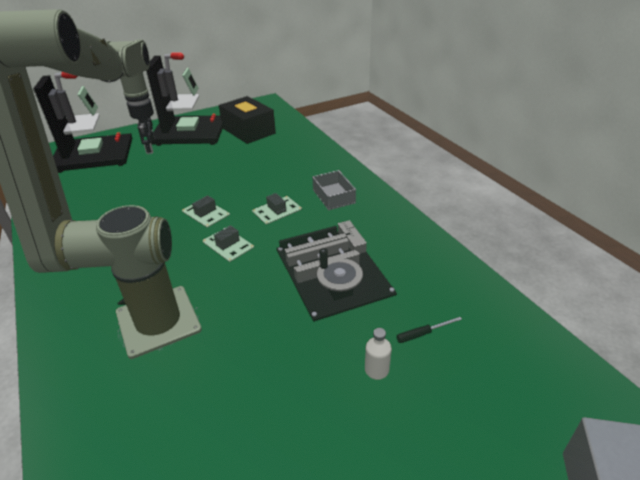

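The candidates for the loose board in the top view are A (206,244), B (163,323) and C (238,320). A looks farthest from the base (318,420) and lies along x. The holder is at (337,240), with its wheel at (372,246) and handle at about (358,254).

Run:
```python
from h import *
for k,u,v in(('A',206,244),('B',163,323),('C',238,320)):
    p=px2w('top',u,v,.05);print(k,p.round(3),np.hypot(*p[:2]))
im=cv2.imread('pics/t0.png')
a=cv2.resize(im[180:295,270:405],None,fx=4,fy=4,interpolation=cv2.INTER_CUBIC)
b=cv2.resize(im[205:281,176:236],None,fx=4,fy=4,interpolation=cv2.INTER_CUBIC)
o=np.zeros((460,780,3),np.uint8);o[:a.shape[0],:540]=a;o[:b.shape[0],540:780]=b
cv2.imwrite('pics/c0.png',o)
```

```text
A [0.497 0.307 0.05 ] 0.5842672805121606
B [0.276 0.422 0.05 ] 0.5042028257880342
C [0.283 0.213 0.05 ] 0.3539612086666348
```

View pics/c0.png

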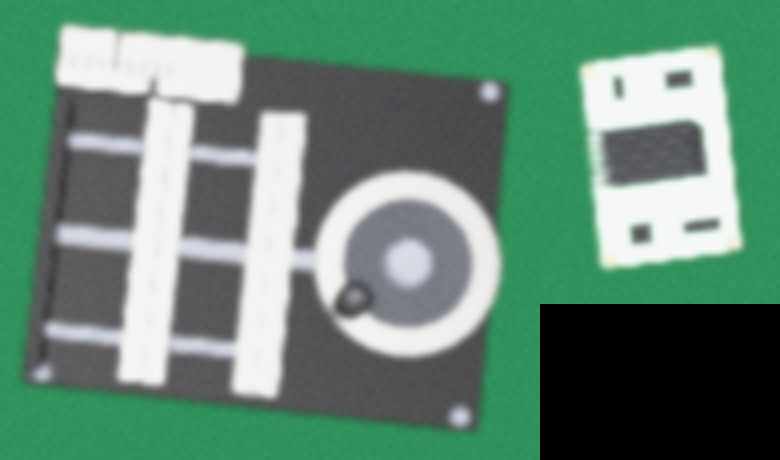

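The crop confirms that A is the board, with its heat sink at crop (653,152). In the same crop the hub is at (408,263), the handle at about (356,296), the long mark at (116,32–68) and the pointer tip at about (154,86).

```bash
cat >> h.py <<'E'
def rot(a): return np.array([[np.cos(a),-np.sin(a)],[np.sin(a),np.cos(a)]])
E
python3 - <<'E'
from h import *
c=lambda u,v,z:px2w('top',270+(u+.5)/4-.5,180+(v+.5)/4-.5,z)
hub=c(408,263,.091);rim=c(407,264,.086);tr=c(508,84,.012);br=c(480,432,.012);bl=c(22,382,.012)
print('hub',hub,rim,'edge',np.linalg.norm(tr-br),np.linalg.norm(bl-br))
d=tr-br;e=bl-br;yaw=np.arctan2(d[1],d[0]);yaw2=np.arctan2(-e[0],e[1]);print('yaw',yaw,yaw2)
r1=c(283,112,.058);r0=c(256,396,.058);d=r1-r0;print('rail',np.linalg.norm(d),np.arctan2(d[1],d[0]))
yaw=np.arctan2(d[1],d[0])
mk=c(115,68,.048);pt=c(154,86,.05)
for y in(yaw,yaw2):
    M=rot(y);o=hub[:2]-M@[0,-.15]
    f=lambda p:(M.T@(p[:2]-o)*1e3).round(1)
    print('yaw',y,'o',o,'mark',f(mk),'ptr',f(pt),'rail',f(r1),f(r0),'corners',f(tr),f(br),f(bl),'handle-hub',[(M.T@(c(u,v,z)-hub)[:2]*1e3).round(1) for u,v,z in((358,293,.15),(350,302,.09),(354,297.5,.119))], 'bay',(o))
h=c(354,297.5,.119);print('handle',h, hub[:2]-h[:2])
b=lambda u,v,z:px2w('top',176+(u-540+.5)/4-.5,205+(v+.5)/4-.5,z)
cs=[b(583,66,.006),b(718,48,.006),b(741,245,.006),b(603,268,.006)]
C=np.mean(cs,0);d=cs[0]+cs[1]-cs[2]-cs[3];e=cs[0]-cs[1]+cs[3]-cs[2]
print('board',C,np.linalg.norm(d)/2,np.linalg.norm(e)/2,np.arctan2(d[1],d[0]),np.arctan2(-e[0],e[1]),'hs',b(653,150,.05))
E
```

```text
hub [ 0.48683462 -0.16024774  0.091     ] [ 0.48658385 -0.16007066  0.086     ] edge 0.25762226384033754 0.33489857789787575
yaw -0.10218115632385276 -0.11342541275551114
rail 0.20284960268499225 -0.10256592970939289
yaw -0.10256592970939289 o [ 0.50219255 -0.01103603] mark [124.5  68.5] ptr [113.7  39. ] rail [102.4 -55. ] [-100.4  -55. ] corners [ 147.8 -220. ] [-109.8 -220.1] [-106.2  114.8] handle-hub [array([-28.6,  36.5]), array([-30.6,  37.3]), array([-29.4,  36.8])] bay [ 0.50219255 -0.01103603]
yaw -0.11342541275551114 o [ 0.50381197 -0.0112116 ] mark [122.1  69.9] ptr [111.7  40.3] rail [101.4 -53.9] [-101.4  -56.1] corners [ 148.5 -218.4] [-109.1 -221.3] [-109.1  113.6] handle-hub [array([-29. ,  36.2]), array([-31. ,  36.9]), array([-29.8,  36.4])] bay [ 0.50381197 -0.0112116 ]
handle [ 0.46133251 -0.12067462  0.119     ] [ 0.02550211 -0.03957311]
board [0.50201664 0.31960718 0.006     ] 0.1491626579341015 0.101409807688035 0.1314286660536267 0.14472646596560246 hs [0.50229499 0.31354566 0.05      ]
```

```bash
cat >> h.py <<'E'
def go(x,y,z,yaw):
    s=st();M=R.from_rotvec(s['orientation']).as_matrix();cur=np.degrees(np.arctan2(M[1,0],M[0,0]))
    print('yaw',cur.round(2),'turn z',(cur-yaw).round(2),'shift',(M.T@(np.array([x,y,z])-s['ee_pos'])).round(4))
E
python3 -m creep '[[1,-0.0457,0.0388,0,0,0,10],[1,-0.0914,0.0776,0,0,0,20],[1,-0.1371,0.1164,0,0,0,30],[1,-0.1828,0.1552,0,0,0,40],[1,-0.2286,0.194,0,0,0,50]]'
python3 -m creep '[[1,0,0.06,0,0,0,10],[1,0,0.12,0,0,0,20],[1,0,0.18,0,0,0,30],[1,0,0.24,0,0,0,30],[1,0,0.30,0,0,0,30]]'
python3 -c "
from h import *
go(.4597,-.118,.23,-6.2)"
```

```text
t: 0.72
ee_pos: [0.2837, 0.2761, 0.231]
orientation: [3.076, 0.637, 0.0]
wrist_force: [1.7, -0.3, -0.1]
opening: 0.0851
t: 1.35
ee_pos: [0.4042, 0.0013, 0.2312]
orientation: [-3.136, 0.174, -0.001]
wrist_force: [0.9, 1.2, -0.8]
opening: 0.0852
1.35 [0.4042 0.0013 0.2312] [-3.136e+00  1.740e-01 -1.000e-03] 0.08516965358657573 [ 0.9  1.2 -0.8]
yaw -6.35 turn z -0.15 shift [0.0683 0.1124 0.0012]
```

```bash
python3 -m creep '[[1,0.03,0.05,0,0,0,0],[1,0.06,0.1,0,0,0,0],[1,0.0683,0.1124,0,0,0,0],[1,0.0683,0.1124,0.05,0,0,0],[1,0.0683,0.1124,0.08,0,0,0]]'
python3 -c "
from h import *
go(.4597,-.118,.10,-6.2)
a=snap('side','s1');b=snap('top','t1');a=a[200:330,240:420];b=b[180:295,270:405]
a=cv2.resize(a,None,fx=3,fy=3,interpolation=2);b=cv2.resize(b,None,fx=1.9,fy=1.9,interpolation=2)
o=np.zeros((390,800,3),np.uint8);o[:a.shape[0],:540]=a;o[:b.shape[0],540:540+b.shape[1]]=b;cv2.imwrite('pics/c1.png',o[:,:,::-1])"
```

```text
t: 1.98
ee_pos: [0.458, -0.115, 0.1489]
orientation: [-3.135, 0.173, 0.005]
wrist_force: [-0.8, 0.5, -0.4]
opening: 0.0855
1.975 [ 0.458  -0.115   0.1489] [-3.135  0.173  0.005] 0.08553997674607443 [-0.8  0.5 -0.4]
yaw -6.32 turn z -0.12 shift [0.0022 0.0029 0.0489]
```

View pics/c1.png

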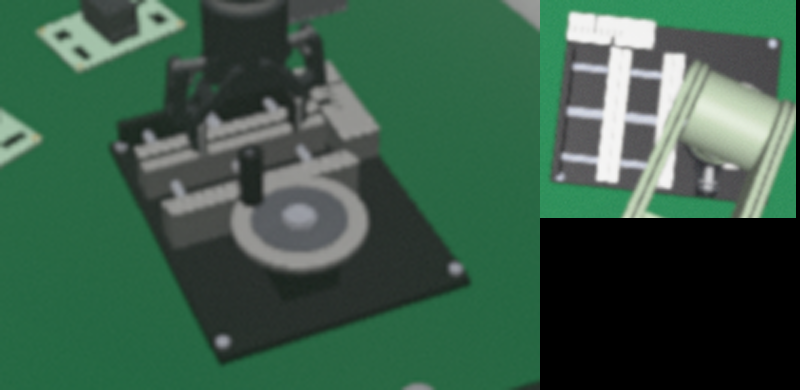

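The side crop shows the handle top at (250,150), which is full-image (323,250), with the fingers on either side of it. I'll check that against the projection.

```bash
python3 -c "
from h import *
f=lambda p:(3*(np.array(w2px('side',p))-[240,200])).round()
print('hand top',f((.4597,-.118,.15)),'bot',f((.4597,-.118,.09)),'tcp',f((.458,-.115,.149)),'hub',f((.4868,-.1602,.09)),'openpads',f((.458+.042,-.115-.004,.162)),f((.458-.042,-.115+.004,.162)))
for z in (.15,):print(px2w('side',240+250/3,200+150/3,z))"
```

```text
hand top [250. 149.] bot [252. 198.] tcp [247. 149.] hub [299. 214.] openpads [289. 125.] [204. 150.]
[ 0.45865564 -0.1192041   0.15      ]
```

```bash
python3 -m creep '[[1,0,0,0.03,0,0,0],[1,0,0,0.05,0,0,0],[1,0,0,0.05,0,0,0],[-0.6,0,0,0.05,0,0,0],[-0.6,0,0,0.05,0,0,0]]'
python3 -m creep '[[-0.6,0,0,0,0,0,0],[-0.6,0,0,0,0,0,0],[-0.6,0,0,0,0,0,0],[-0.6,0,0,0,0,0,0],[-0.6,0,0,0,0,0,0]]'
python3 -c "
from h import *
s=st();print(s['ee_pos'][:2]-np.array([.4868,-.1602]))"
```

```text
t: 2.7
ee_pos: [0.4607, -0.1164, 0.1029]
orientation: [3.136, -0.173, 0.004]
wrist_force: [0.2, 0.6, 0.4]
opening: 0.0517
t: 3.32
ee_pos: [0.4598, -0.116, 0.1022]
orientation: [-3.137, 0.173, -0.001]
wrist_force: [-2.0, 1.7, 6.4]
opening: 0.0227
3.325 [ 0.4598 -0.116   0.1022] [-3.137e+00  1.730e-01 -1.000e-03] 0.022705270973724014 [-2.   1.7  6.4]
[-0.02702862  0.04415851]
```

```bash
python3 -c "
import numpy as np,json
f=lambda d:np.array([.05*np.cos(np.radians(232.2+d)),.05*np.sin(np.radians(232.2+d))])
for k in range(4):print([[-1,*(f(90*k+18*i)-f(90*k)).round(4),0,0,0,0] for i in range(1,6)])"
```

```text
[[-1, np.float64(0.0137), np.float64(-0.0075), 0, 0, 0, 0], [-1, np.float64(0.0291), np.float64(-0.0105), 0, 0, 0, 0], [-1, np.float64(0.0446), np.float64(-0.0085), 0, 0, 0, 0], [-1, np.float64(0.0587), np.float64(-0.0018), 0, 0, 0, 0], [-1, np.float64(0.0702), np.float64(0.0089), 0, 0, 0, 0]]
[[-1, np.float64(0.0075), np.float64(0.0137), 0, 0, 0, 0], [-1, np.float64(0.0105), np.float64(0.0291), 0, 0, 0, 0], [-1, np.float64(0.0085), np.float64(0.0446), 0, 0, 0, 0], [-1, np.float64(0.0018), np.float64(0.0587), 0, 0, 0, 0], [-1, np.float64(-0.0089), np.float64(0.0702), 0, 0, 0, 0]]
[[-1, np.float64(-0.0137), np.float64(0.0075), 0, 0, 0, 0], [-1, np.float64(-0.0291), np.float64(0.0105), 0, 0, 0, 0], [-1, np.float64(-0.0446), np.float64(0.0085), 0, 0, 0, 0], [-1, np.float64(-0.0587), np.float64(0.0018), 0, 0, 0, 0], [-1, np.float64(-0.0702), np.float64(-0.0089), 0, 0, 0, 0]]
[[-1, np.float64(-0.0075), np.float64(-0.0137), 0, 0, 0, 0], [-1, np.float64(-0.0105), np.float64(-0.0291), 0, 0, 0, 0], [-1, np.float64(-0.0085), np.float64(-0.0446), 0, 0, 0, 0], [-1, np.float64(-0.0018), np.float64(-0.0587), 0, 0, 0, 0], [-1, np.float64(0.0089), np.float64(-0.0702), 0, 0, 0, 0]]
```

```bash
python3 -m creep '[[-1,0.0137,-0.0075,0,0,0,0],[-1,0.0291,-0.0105,0,0,0,0],[-1,0.0446,-0.0085,0,0,0,0],[-1,0.0587,-0.0018,0,0,0,0],[-1,0.0702,0.0089,0,0,0,0]]'
python3 -c "
from h import *
s=st();print(s['ee_pos'][:2]-np.array([.4868,-.1602]))"
```

```text
t: 3.95
ee_pos: [0.5297, -0.1315, 0.1022]
orientation: [-3.135, 0.172, -0.003]
wrist_force: [-2.0, 2.7, 6.1]
opening: 0.0224
3.95 [ 0.5297 -0.1315  0.1022] [-3.135e+00  1.720e-01 -3.000e-03] 0.02243681601004232 [-2.   2.7  6.1]
[0.04289592 0.02874957]
```

Forces are low, so I'll continue with the rest of the turn and another quarter.

```bash
python3 -m creep '[[-1,0.0075,0.0137,0,0,0,0],[-1,0.0105,0.0291,0,0,0,0],[-1,0.0085,0.0446,0,0,0,0],[-1,0.0018,0.0587,0,0,0,0],[-1,-0.0089,0.0702,0,0,0,0]]'
python3 -m creep '[[-1,-0.0137,0.0075,0,0,0,0],[-1,-0.0291,0.0105,0,0,0,0],[-1,-0.0446,0.0085,0,0,0,0],[-1,-0.0587,0.0018,0,0,0,0],[-1,-0.0702,-0.0089,0,0,0,0]]'
python3 -m creep '[[-1,-0.0075,-0.0137,0,0,0,0],[-1,-0.0105,-0.0291,0,0,0,0],[-1,-0.0085,-0.0446,0,0,0,0],[-1,-0.0018,-0.0587,0,0,0,0],[-1,0.0089,-0.0702,0,0,0,0]]'
python3 -m creep '[[-1,0.0137,-0.0075,0,0,0,0],[-1,0.0291,-0.0105,0,0,0,0],[-1,0.0446,-0.0085,0,0,0,0],[-1,0.0587,-0.0018,0,0,0,0],[-1,0.0702,0.0089,0,0,0,0]]'
python3 -c "
from h import *
ims=[snap('top','t2'+c) for c in 'abc']
im=np.mean(ims,0).astype(np.uint8);s=st();
a=cv2.resize(im[175:215,270:345],None,fx=10,fy=10,interpolation=2);cv2.imwrite('pics/c2.png',a[:,:,::-1])"
```

```text
t: 4.58
ee_pos: [0.5114, -0.2018, 0.1021]
orientation: [-3.135, 0.174, -0.0]
wrist_force: [-1.2, 8.3, 10.6]
opening: 0.023
t: 5.2
ee_pos: [0.4452, -0.1854, 0.1022]
orientation: [3.136, -0.176, 0.011]
wrist_force: [12.1, 4.6, 0.0]
opening: 0.0228
t: 5.82
ee_pos: [0.4592, -0.1163, 0.1022]
orientation: [3.135, -0.173, -0.002]
wrist_force: [-1.5, -3.7, 7.3]
opening: 0.0225
t: 6.45
ee_pos: [0.5294, -0.131, 0.1022]
orientation: [-3.134, 0.172, -0.001]
wrist_force: [-1.0, 2.5, 10.6]
opening: 0.023
6.6 [ 0.5305 -0.133   0.1022] [ 3.136 -0.174  0.006] 0.022642148660985482 [4.8 0.4 5.2]
```

View pics/c2.png

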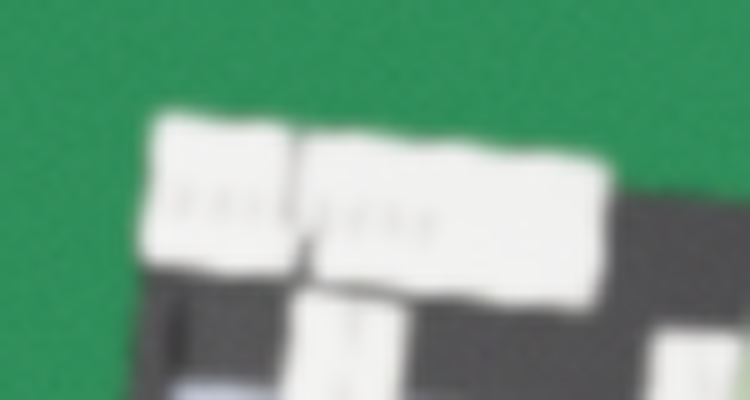

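The mark runs from (298,135) to about (290,225) and the pointer tip is at about (307,245), so roughly 5 mm short. I'll refine this to sub-pixel.

```bash
cat >> h.py <<'E'
def scale(files):
    im=np.mean([cv2.imread(f'pics/{f}.png',0) for f in files],0).astype(np.float32)
    yaw=-.108;M=rot(yaw);o=np.array([.503,-.011])
    xs=np.arange(96,142,2.);ys=np.arange(30,82,.25)
    P=np.array([[w2px('top',[*(o+M@[x/1e3,y/1e3]),.048]) for y in ys] for x in xs],np.float32)
    W=cv2.remap(im,P[...,0],P[...,1],cv2.INTER_CUBIC)
    for x,r in zip(xs,W):
        b=np.median(r);w=np.clip(b-r-12,0,None);i=int(np.argmin(r));k=slice(max(i-14,0),i+15)
        if w[k].sum()>0:print(x,'min',r.min().round(),'med',b.round(),'y',(np.sum(w[k]*ys[k])/w[k].sum()).round(2))
E
python3 -c "
from h import *
scale(['t2a','t2b','t2c'])"
```

```text
Traceback (most recent call last):
  File "h.py", line 23, in scale
    P=np.array([[w2px('top',[*(o+M@[x/1e3,y/1e3]),.048]) for y in ys] for x in xs],np.float32)
                 ~~~~^^^^^^^^^^^^^^^^^^^^^^^^^^^^^^^^^^^
  File "h.py", line 11, in w2px
    c=env.calibration(n); T=np.array(c['T']); q=T[:3,:3].T@(np.array(p)-T[:3,3])
ValueError: time passes only in moves, steps and waits
```

```bash
sed -i 's/^from workcell import env/from workcell import env\nimport functools\n@functools.lru_cache\ndef cal(n): return env.calibration(n)/; s/c=env.calibration(n)/c=cal(n)/' h.py
python3 -c "
from h import *
scale(['t2a','t2b','t2c'])"
```

```text
96.0 min 85.0 med 231.0 y 71.59
98.0 min 84.0 med 228.0 y 71.61
100.0 min 83.0 med 216.0 y 72.08
102.0 min 86.0 med 192.0 y 78.88
104.0 min 100.0 med 163.0 y 72.02
106.0 min 125.0 med 166.0 y 66.17
108.0 min 133.0 med 198.0 y 63.99
110.0 min 145.0 med 228.0 y 63.73
112.0 min 159.0 med 239.0 y 63.51
114.0 min 168.0 med 242.0 y 63.44
116.0 min 174.0 med 242.0 y 63.25
118.0 min 189.0 med 241.0 y 63.04
120.0 min 208.0 med 239.0 y 62.69
122.0 min 219.0 med 237.0 y 62.29
124.0 min 219.0 med 235.0 y 68.84
126.0 min 215.0 med 233.0 y 69.2
128.0 min 215.0 med 234.0 y 69.31
130.0 min 217.0 med 236.0 y 69.37
132.0 min 219.0 med 238.0 y 69.26
134.0 min 220.0 med 240.0 y 69.18
136.0 min 220.0 med 241.0 y 69.19
138.0 min 219.0 med 241.0 y 69.14
140.0 min 217.0 med 241.0 y 69.17
```

```bash
python3 -m creep '[[-1,0.0075,0.0137,0,0,0,0],[-1,0.0105,0.0291,0,0,0,0],[-1,0.0085,0.0446,0,0,0,0],[-1,0.0018,0.0587,0,0,0,0],[-1,-0.0089,0.0702,0,0,0,0]]'
python3 -m creep '[[-1,-0.0137,0.0075,0,0,0,0],[-1,-0.0137,0.0075,0,0,0,0],[-1,-0.0137,0.0075,0,0,0,0],[-1,-0.0137,0.0075,0,0,0,0],[-1,-0.0137,0.0075,0,0,0,0]]'
python3 -c "
from h import *
[snap('top','t3'+c) for c in 'abcd']
scale(['t3a','t3b','t3c','t3d']);st()
im=np.mean([cv2.imread(f'pics/t3{c}.png') for c in 'abcd'],0).astype(np.uint8)
cv2.imwrite('pics/c3.png',cv2.resize(im[175:215,270:345],None,fx=10,fy=10,interpolation=2))
"
```

```text
t: 7.22
ee_pos: [0.5123, -0.2011, 0.1022]
orientation: [-3.136, 0.173, -0.002]
wrist_force: [0.6, 4.7, 11.1]
opening: 0.0225
t: 7.85
ee_pos: [0.4966, -0.207, 0.1021]
orientation: [-3.136, 0.173, 0.003]
wrist_force: [-2.3, 2.0, 11.0]
opening: 0.0228
96.0 min 84.0 med 230.0 y 32.17
98.0 min 83.0 med 229.0 y 32.17
100.0 min 84.0 med 221.0 y 77.84
102.0 min 87.0 med 193.0 y 78.06
104.0 min 104.0 med 162.0 y 75.08
106.0 min 128.0 med 165.0 y 72.25
108.0 min 136.0 med 202.0 y 69.46
110.0 min 151.0 med 231.0 y 68.96
112.0 min 162.0 med 240.0 y 68.79
114.0 min 169.0 med 242.0 y 68.78
116.0 min 175.0 med 242.0 y 68.99
118.0 min 188.0 med 241.0 y 69.17
120.0 min 201.0 med 239.0 y 69.26
122.0 min 209.0 med 237.0 y 69.27
124.0 min 213.0 med 235.0 y 69.37
126.0 min 214.0 med 234.0 y 69.36
128.0 min 215.0 med 235.0 y 69.3
130.0 min 217.0 med 237.0 y 69.27
132.0 min 219.0 med 239.0 y 69.17
134.0 min 220.0 med 240.0 y 69.11
136.0 min 220.0 med 241.0 y 69.11
138.0 min 219.0 med 241.0 y 69.15
140.0 min 217.0 med 241.0 y 69.25
8.05 [ 0.4966 -0.207   0.1021] [-3.136e+00  1.730e-01  3.000e-03] 0.023221667572331958 [-2.4  1.9 10.3]
```

View pics/c3.png

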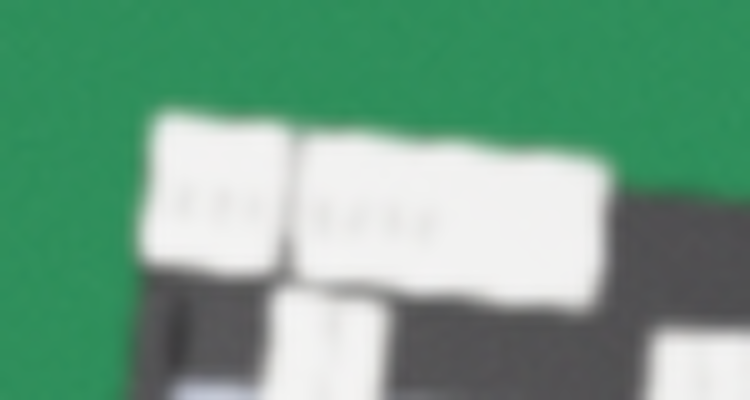

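The pointer is in line with the mark to within about 0.3 mm (mark 69.2, pointer 68.9). I'll turn it about 6° more, release and lift.

```bash
python3 -m creep '[[-1,-0.005,0.0015,0,0,0,0],[-1,-0.005,0.0015,0,0,0,0],[0,-0.005,0.0015,0,0,0,0],[0.5,-0.005,0.0015,0,0,0,0],[0.5,-0.005,0.0015,0,0,0,0]]'
python3 -m creep '[[0.6,0,0,0,0,0,0],[0.6,0,0,0,0,0,0],[0.6,0,0,-0.04,0,0,0],[0.6,0,0,-0.09,0,0,0],[0.6,0,0,-0.12,0,0,0]]'
python3 -c "
from h import *
[snap('top','t4'+c) for c in 'abcd']
scale(['t4a','t4b','t4c','t4d'])
go(.501,.3165,.222,7.9)"
```

```text
t: 8.68
ee_pos: [0.4913, -0.2078, 0.1003]
orientation: [-3.136, 0.173, 0.003]
wrist_force: [1.4, -1.7, 0.1]
opening: 0.0639
t: 9.3
ee_pos: [0.4932, -0.2089, 0.2242]
orientation: [3.135, -0.173, 0.005]
wrist_force: [-0.2, -0.3, 0.4]
opening: 0.0683
96.0 min 83.0 med 230.0 y 32.31
98.0 min 83.0 med 228.0 y 32.31
100.0 min 84.0 med 221.0 y 79.01
102.0 min 85.0 med 194.0 y 78.1
104.0 min 103.0 med 162.0 y 77.42
106.0 min 129.0 med 163.0 y 73.19
108.0 min 132.0 med 200.0 y 69.56
110.0 min 146.0 med 230.0 y 69.22
112.0 min 158.0 med 239.0 y 69.19
114.0 min 168.0 med 241.0 y 69.13
116.0 min 175.0 med 241.0 y 69.07
118.0 min 187.0 med 240.0 y 69.18
120.0 min 200.0 med 238.0 y 69.21
122.0 min 207.0 med 236.0 y 69.25
124.0 min 211.0 med 234.0 y 69.29
126.0 min 212.0 med 233.0 y 69.25
128.0 min 214.0 med 234.0 y 69.33
130.0 min 216.0 med 236.0 y 69.27
132.0 min 218.0 med 238.0 y 69.15
134.0 min 219.0 med 240.0 y 69.17
136.0 min 219.0 med 240.0 y 69.11
138.0 min 218.0 med 241.0 y 69.09
140.0 min 215.0 med 241.0 y 69.19
9.5 [ 0.4922 -0.2083  0.2215] [ 3.136e+00 -1.730e-01  1.000e-03] 0.06854361856366402 [-0.5  0.5 -0.1]
yaw -6.32 turn z -14.22 shift [-0.0491 -0.5226 -0.0008]
```

```bash
python3 -m creep '[[0.8,-0.005,-0.06,0,0,0,-3],[0.8,-0.01,-0.12,0,0,0,-6],[0.8,-0.016,-0.18,0,0,0,-9],[0.8,-0.022,-0.24,0,0,0,-12],[0.8,-0.029,-0.3,0,0,0,-14.2]]'
python3 -c "
from h import *
go(.502,.3165,.222,7.9)"
```

```text
t: 10.12
ee_pos: [0.4947, 0.0949, 0.2189]
orientation: [-3.134, -0.218, 0.006]
wrist_force: [0.2, -1.0, -0.5]
opening: 0.0767
10.125 [0.4947 0.0949 0.2189] [-3.134 -0.218  0.006] 0.07665735746098519 [ 0.2 -1.  -0.5]
yaw 7.94 turn z 0.04 shift [ 0.0378 -0.2185 -0.0031]
```

```bash
python3 -m creep '[[0.8,0.01,-0.06,0,0,0,0],[0.8,0.02,-0.12,0,0,0,0],[0.8,0.03,-0.18,0,0,0,0],[0.8,0.037,-0.22,0.03,0,0,0],[0.8,0.037,-0.22,0.08,0,0,0]]'
python3 -m creep '[[0.8,0,0,0.03,0,0,0],[0.8,0,0,0.06,0,0,0],[0.8,0,0,0.06,0,0,0],[0.8,0,0,0.06,0,0,0],[0.8,0,0,0.06,0,0,0]]'
python3 -c "
from h import *
go(.502,.3165,.015,7.9)
a=snap('side','s5');p=w2px('side',(.502,.3165,.05));print(p)
u,v=int(p[0]),int(p[1]);cv2.imwrite('pics/c5.png',cv2.resize(a[v-60:v+60,u-75:u+75],None,fx=5,fy=5,interpolation=2)[:,:,::-1])"
```

```text
t: 10.75
ee_pos: [0.5029, 0.3195, 0.1401]
orientation: [-3.132, -0.223, -0.003]
wrist_force: [0.9, -0.0, -0.9]
opening: 0.0771
t: 11.38
ee_pos: [0.504, 0.3165, 0.0828]
orientation: [-3.133, -0.216, -0.004]
wrist_force: [0.1, 0.7, 0.3]
opening: 0.0768
11.375 [0.504  0.3165 0.0828] [-3.133 -0.216 -0.004] 0.07684701282602517 [0.1 0.7 0.3]
yaw 7.88 turn z -0.02 shift [-0.0022 -0.0002  0.0678]
(np.float64(276.24177230374653), np.float64(199.196946474183))
```

View pics/c5.png

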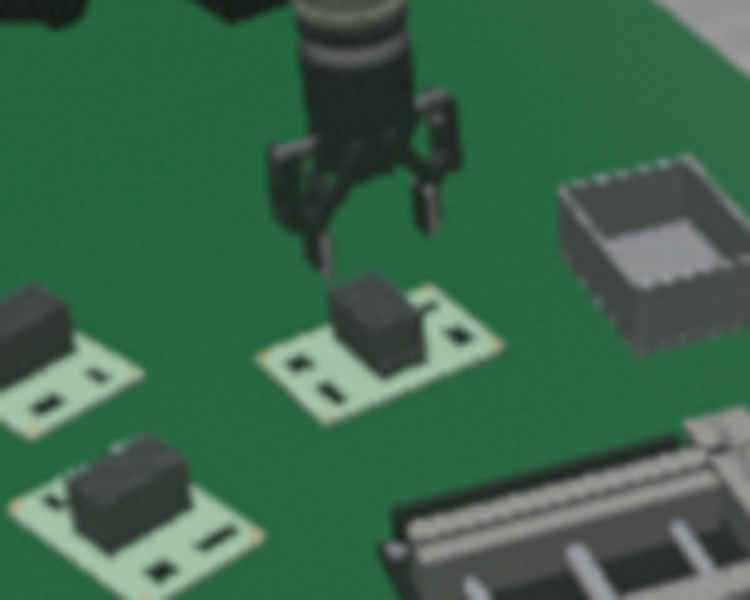

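Seen from the side, the gripper is centred over board A. The board's corners are at crop (258,358), (325,425), (504,345) and (428,286). I'll triangulate its centre from these.

```bash
python3 -c "
from h import *
f=lambda u,v,z:px2w('side',201+(u+.5)/5-.5,139+(v+.5)/5-.5,z)
c=[f(u,v,.006) for u,v in((258,358),(325,425),(504,345),(428,286))]
C=np.mean(c,0);d=c[2]+c[3]-c[0]-c[1];e=c[0]+c[3]-c[1]-c[2]
print(C,np.linalg.norm(d)/2,np.linalg.norm(e)/2,np.arctan2(d[1],d[0]),np.arctan2(-e[0],e[1]))
t=[f(u,v,.051) for u,v in((328,289),(390,335),(426,316),(371,271))];print(np.mean(t,0),t)
"
```

```text
[0.50070742 0.31969822 0.006     ] 0.14971171389122298 0.0991790558075273 0.15834740203024097 0.1274972126739699
[0.5019204 0.315699  0.051    ] [array([0.47768333, 0.34966999, 0.051     ]), array([0.49231636, 0.27442976, 0.051     ]), array([0.52386566, 0.28308318, 0.051     ]), array([0.51381623, 0.35561309, 0.051     ])]
```

```bash
python3 -m creep '[[0.8,-0.0022,-0.0023,0.03,0,0,0],[0.8,-0.0022,-0.0023,0.055,0,0,0],[0.8,-0.0022,-0.0023,0.067,0,0,0],[0.8,-0.0022,-0.0023,0.067,0,0,0],[0,-0.0022,-0.0023,0.067,0,0,0]]'
python3 -m creep '[[-0.5,0,0,0,0,0,0],[-1,0,0,0,0,0,0],[-1,0,0,0,0,0,0],[-1,0,0,0,0,0,0],[-1,0,0,0,0,0,0]]'
python3 -m creep '[[-1,0,0,0,0,0,0],[-1,0,0,-0.01,0,0,0],[-1,0,0,-0.04,0,0,0],[-1,0,0,-0.08,0,0,0],[-1,0,0,-0.12,0,0,0]]'
python3 -c "
from h import *
go(.503,-.011,.137,-6.2)"
```

```text
t: 12.05
ee_pos: [0.5015, 0.3186, 0.0156]
orientation: [-3.133, -0.216, -0.004]
wrist_force: [-0.3, 0.0, 0.1]
opening: 0.0605
t: 12.68
ee_pos: [0.5019, 0.3187, 0.0159]
orientation: [-3.133, -0.216, -0.005]
wrist_force: [1.3, -0.8, 5.7]
opening: 0.0392
t: 13.3
ee_pos: [0.4984, 0.3172, 0.1336]
orientation: [3.133, 0.216, -0.007]
wrist_force: [0.1, 0.6, -4.2]
opening: 0.0392
13.3 [0.4984 0.3172 0.1336] [ 3.133  0.216 -0.007] 0.03918464634971794 [ 0.1  0.6 -4.2]
yaw 7.89 turn z 14.09 shift [-0.0405  0.3258 -0.0028]
```

```bash
python3 -m creep '[[-1,-0.006,0.04,0,0,0,2],[-1,-0.013,0.1,0,0,0,5],[-1,-0.02,0.16,0,0,0,8],[-1,-0.028,0.22,0,0,0,11],[-1,-0.035,0.28,0,0,0,14.1]]'
python3 -m creep '[[-1,0,0.01,0,0,0,0],[-1,0.003,0.025,0,0,0,0],[-1,0.003,0.035,0,0,0,0],[-1,0.003,0.035,0,0,0,0],[-1,0.003,0.035,0,0,0,0]]'
python3 -c "
from h import *
go(.503,-.011,.137,-6.2)"
```

```text
t: 13.92
ee_pos: [0.5021, 0.0343, 0.1332]
orientation: [-3.137, 0.172, 0.005]
wrist_force: [1.3, -0.4, -4.5]
opening: 0.0396
t: 14.55
ee_pos: [0.5032, 0.0017, 0.1342]
orientation: [-3.137, 0.169, 0.0]
wrist_force: [-0.7, -0.2, -4.1]
opening: 0.0392
14.55 [0.5032 0.0017 0.1342] [-3.137  0.169  0.   ] 0.039178278477048335 [-0.7 -0.2 -4.1]
yaw -6.15 turn z 0.05 shift [ 0.0012  0.0126 -0.0028]
```

```bash
python3 -m creep '[[-1,0.001,0.0126,0,0,0,0],[-1,0.001,0.0126,0.02,0,0,0],[-1,0.001,0.0126,0.04,0,0,0],[-1,0.001,0.0126,0.04,0,0,0],[-1,0.001,0.0126,0.04,0,0,0]]'
python3 -c "
from h import *
go(.503,-.011,.0657,-6.2)
a=snap('side','s6');b=snap('top','t6')
a=cv2.resize(a[205:305,260:400],None,fx=5,fy=5,interpolation=2);cv2.imwrite('pics/c6.png',a[:,:,::-1])
b=cv2.resize(b[180:295,270:405],None,fx=5,fy=5,interpolation=2);cv2.imwrite('pics/c6t.png',b[:,:,::-1])"
```

```text
t: 15.18
ee_pos: [0.5035, -0.0121, 0.095]
orientation: [3.137, -0.17, 0.002]
wrist_force: [0.6, 0.7, -4.4]
opening: 0.0394
15.175 [ 0.5035 -0.0121  0.095 ] [ 3.137e+00 -1.700e-01  2.000e-03] 0.039380526484925134 [ 0.6  0.7 -4.4]
yaw -6.21 turn z -0.01 shift [-0.0007 -0.0011  0.0292]
```

View pics/c6.png

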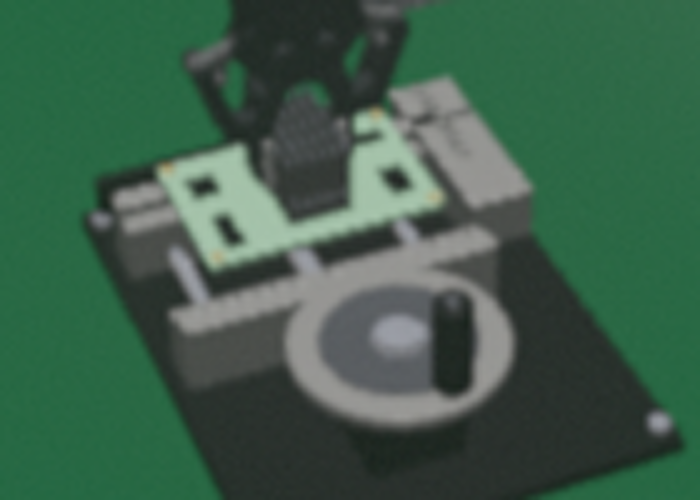

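View pics/c6t.png

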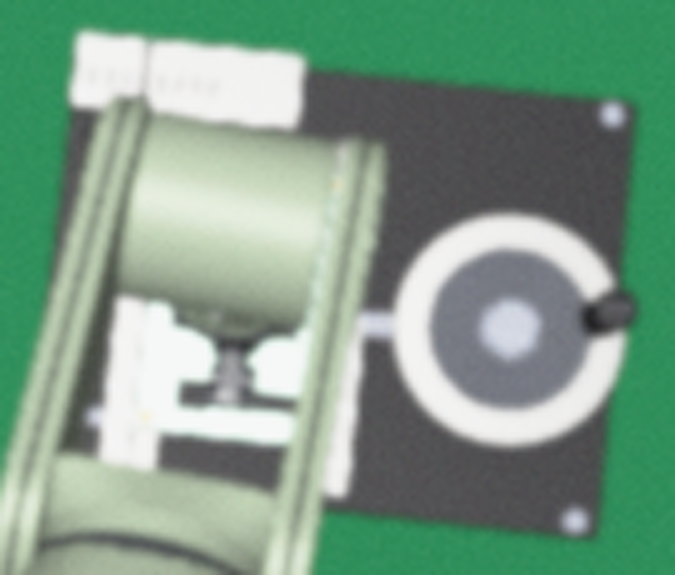

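Side view: the board hangs over the bay, with corners at crop (161,164), (213,268), (442,202) and (377,106). The hub is at (400,334). The top view is mostly hidden by the arm. I'll work out the offset in the holder's frame.

```bash
python3 -c "
from h import *
f=lambda u,v,z:px2w('side',260+(u+.5)/5-.5,205+(v+.5)/5-.5,z)
M=rot(-.108);hub=f(400,334,.091);o=hub[:2]-M@[0,-.15];print('hub',hub,'o',o)
c=[f(u,v,.0853) for u,v in((161,164),(213,268),(442,202),(377,106))]
C=np.mean(c,0);d=c[2]+c[3]-c[0]-c[1];e=c[0]+c[3]-c[1]-c[2]
print('board',C,np.linalg.norm(d)/2,np.linalg.norm(e)/2,np.arctan2(d[1],d[0]),np.arctan2(-e[0],e[1]))
for oo in (o,np.array([.503,-.011])):print('offset in holder mm',(M.T@(C[:2]-oo)*1e3).round(1))
h=lambda p:(M.T@(p[:2]-np.array([.503,-.011]))*1e3).round(1)
print('plate br',h(f(682,450,.012)),'plate left',h(f(87,215,.012)),'fixed rail tops outer',h(f(185,333,.058)),h(f(497,243,.058)))
"
```

```text
hub [ 0.48608175 -0.16088376  0.091     ] o [ 0.50225028 -0.01175771]
board [ 0.5034123  -0.00844665  0.0853    ] 0.14536109782331558 0.10370310028047672 -0.10280959926140472 -0.1396443127624325
offset in holder mm [0.8 3.4]
offset in holder mm [0.1 2.6]
plate br [ 142.  -226.3] plate left [-105.4  112.8] fixed rail tops outer [-99.9 -67.1] [ 99.9 -67.4]
```

```bash
python3 -c "
from h import *
im=cv2.imread('pics/s6.png').astype(np.float32)
M=rot(-.108);o=np.array([.503,-.011]);ys=np.arange(-64,64,2.)
def prof(xs,z,ys):
    P=np.array([[w2px('side',[*(o+M@[x/1e3,y/1e3]),z]) for y in ys] for x in xs],np.float32)
    return cv2.remap(im,P[...,0],P[...,1],cv2.INTER_CUBIC).mean(0)
for a,b in((-60,-40),(25,60)):
    p=prof(np.arange(a,b,2.),.0853,ys);print(a,[(int(y),int(q[1]),int(q[2])) for y,q in zip(ys,p) if abs(y)>36])
p=prof(np.arange(-90,90,2.),.058,np.arange(-80,-40,2.));print('rail',[(int(y),int(q[1])) for y,q in zip(np.arange(-80,-40,2.),p)])
"
```

```text
-60 [(-64, 48, 41), (-62, 49, 41), (-60, 50, 42), (-58, 56, 47), (-56, 68, 56), (-54, 88, 71), (-52, 113, 91), (-50, 140, 114), (-48, 163, 135), (-46, 180, 151), (-44, 189, 159), (-42, 190, 160), (-40, 185, 155), (-38, 173, 145), (38, 185, 156), (40, 192, 162), (42, 195, 164), (44, 194, 164), (46, 190, 160), (48, 182, 154), (50, 168, 142), (52, 145, 122), (54, 120, 98), (56, 98, 74), (58, 87, 54), (60, 86, 43), (62, 92, 38)]
25 [(-64, 81, 77), (-62, 80, 76), (-60, 80, 75), (-58, 83, 76), (-56, 92, 81), (-54, 106, 90), (-52, 126, 105), (-50, 148, 123), (-48, 168, 141), (-46, 183, 154), (-44, 192, 162), (-42, 194, 165), (-40, 194, 165), (-38, 193, 164), (38, 102, 90), (40, 103, 91), (42, 103, 92), (44, 100, 90), (46, 97, 88), (48, 92, 83), (50, 84, 76), (52, 76, 68), (54, 68, 62), (56, 63, 57), (58, 61, 55), (60, 60, 54), (62, 61, 54)]
rail [(-80, 104), (-78, 105), (-76, 107), (-74, 111), (-72, 118), (-70, 127), (-68, 136), (-66, 144), (-64, 148), (-62, 150), (-60, 150), (-58, 150), (-56, 150), (-54, 149), (-52, 145), (-50, 139), (-48, 128), (-46, 112), (-44, 95), (-42, 81)]
```

The edge profile gives board edges at y = −51.5 and +51 to +52 mm in the holder's frame. That puts it centred within about 1 mm (4 mm clearance each side), so I'll lower it slowly.

```bash
python3 -m creep '[[-1,0,0,0.008,0,0,0],[-1,0,0,0.015,0,0,0],[-1,0,0,0.021,0,0,0],[-1,0,0,0.025,0,0,0],[-1,0,0,0.0265,0,0,0]]'
python3 -m creep '[[-1,0,0,0.0007,0,0,0],[-1,0,0,0.0014,0,0,0],[-1,0,0,0.002,0,0,0],[-1,0,0,0.0024,0,0,0],[-1,0,0,0.0024,0,0,0]]'
```

```text
t: 15.9
ee_pos: [0.5027, -0.0118, 0.0673]
orientation: [-3.137, 0.17, 0.001]
wrist_force: [-0.5, 0.1, -4.6]
opening: 0.0391
t: 16.52
ee_pos: [0.5031, -0.0119, 0.066]
orientation: [3.137, -0.17, 0.001]
wrist_force: [-2.4, 0.5, 0.9]
opening: 0.0393
```

Contact came at the expected height (TCP 0.066 m; the board's weight has gone off the wrist). I'll release and retreat.

```bash
python3 -m creep '[[-0.4,0,0,0,0,0,0],[0.2,0,0,0,0,0,0],[0.6,0,0,0,0,0,0],[0.6,0,0,0,0,0,0],[0.6,0,0,0,0,0,0]]'
python3 -m creep '[[0.6,0,0,-0.03,0,0,0],[0.6,0,0,-0.08,0,0,0],[0.6,0,0,-0.14,0,0,0],[0.6,0,-0.05,-0.15,0,0,0],[0.6,0,-0.11,-0.15,0,0,0]]'
python3 -m creep '[[0.6,0,-0.06,0,0,0,0],[0.6,0,-0.12,0,0,0,0],[0.6,0,-0.18,0,0,0,0],[0.6,0,-0.2,0,0,0,0],[0.6,0,-0.2,0,0,0,0]]'
python3 -c "
from h import *
a=snap('side','s7');b=snap('top','t7');[snap('top','t7'+c) for c in 'abc']
scale(['t7','t7a','t7b','t7c'])
o=np.zeros((460,800,3),np.uint8)
a=cv2.resize(a[205:305,265:385],None,fx=3.3,fy=3.3,interpolation=2);b=cv2.resize(b[180:295,270:370],None,fx=4,fy=4,interpolation=2)
o[:a.shape[0],:a.shape[1]]=a;o[:,400:800]=b;cv2.imwrite('pics/c7.png',o[:,:,::-1])"
```

```text
t: 17.15
ee_pos: [0.5031, -0.0119, 0.0654]
orientation: [3.137, -0.17, 0.001]
wrist_force: [0.1, -0.4, 0.3]
opening: 0.0685
t: 17.77
ee_pos: [0.5167, 0.0978, 0.218]
orientation: [-3.136, 0.175, -0.009]
wrist_force: [1.6, 0.4, -0.1]
opening: 0.0683
t: 18.4
ee_pos: [0.5362, 0.2969, 0.2149]
orientation: [3.136, -0.167, -0.001]
wrist_force: [0.5, -0.6, 0.6]
opening: 0.0682
96.0 min 84.0 med 233.0 y 32.07
98.0 min 84.0 med 231.0 y 32.19
100.0 min 85.0 med 223.0 y 77.84
102.0 min 86.0 med 196.0 y 78.08
104.0 min 106.0 med 165.0 y 77.44
106.0 min 130.0 med 168.0 y 72.61
108.0 min 135.0 med 203.0 y 69.73
110.0 min 148.0 med 231.0 y 69.2
112.0 min 161.0 med 240.0 y 69.04
114.0 min 171.0 med 242.0 y 69.01
116.0 min 178.0 med 242.0 y 69.08
118.0 min 190.0 med 241.0 y 69.2
120.0 min 203.0 med 239.0 y 69.23
122.0 min 210.0 med 237.0 y 69.28
124.0 min 213.0 med 236.0 y 69.34
126.0 min 214.0 med 235.0 y 69.26
128.0 min 216.0 med 236.0 y 69.27
130.0 min 218.0 med 237.0 y 69.3
132.0 min 220.0 med 239.0 y 69.27
134.0 min 221.0 med 241.0 y 69.24
136.0 min 221.0 med 241.0 y 69.19
138.0 min 220.0 med 242.0 y 69.16
140.0 min 218.0 med 242.0 y 69.23
```

View pics/c7.png

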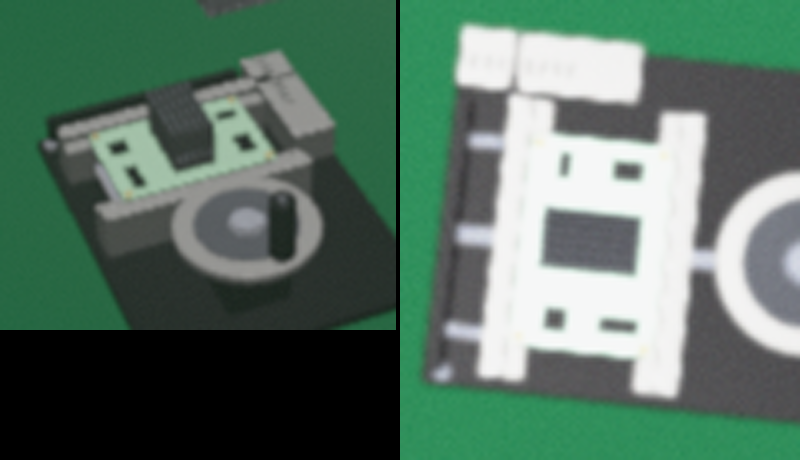

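The board lies flat between the walls of both rails and midway along them, with its heat sink at top-crop (592,240). The pointer is on the long mark and the bystanders are undisturbed, so I'm handing in.

```bash
python3 -c "
from h import *
print(env.job_done());st()"
```

```text
the job is handed in; nothing more can be done
None
the job is handed in; nothing more can be done
```

The job is handed in, at about 19 s of the allowed 67 s. The handwheel is set and the carrier board is on the rails; no verdict is reported.

- **Handwheel:** I cranked it about 1.57 turns clockwise. The last top view, taken after the board was placed, shows the pointer at y ≈ 69.1 mm and the long mark at ≈ 69.2 mm in my holder frame.
- **Board:** I took the one farthest from the base by its heat sink and lowered it until the ledges took its weight. Contact came at the expected height, with about 5 N of change at the wrist, and only then did I open the fingers. The last pictures show it flat between both rail walls, about midway along, with the gripper well clear.
- **Disagreement:** before lowering, the board's sideways offset came out at 2.6–3.4 mm from corners picked by hand in the side view, but within 1 mm from the edge profile and the grasp position. I went with the second figure, and the board seated without snagging.
- **Bystanders:** the arm stayed well clear of the bin, screwdriver and bottle. I did not view or measure them in the final pictures, so "undisturbed" rests on the path taken, not on a check.
- **Forces:** the highest wrist force reported after any move was about 13 N.

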